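# Check a trolley brake lever against its stop

### The arm

A 7-joint arm with a two-finger parallel gripper is mounted at the origin on the work surface. World frame = base frame: x ahead of the robot, y to its left, z up, the work surface at z = 0. Lengths are in mm, angles in degrees, forces in N, time in s.
With the tool pointing down it reaches from about 400 to 850 mm from the base axis. Payload 4.5 kg.
Tool frame: the origin (TCP) lies at the very end of the fingers, on their centre line; the grasp point (between the pads) lies r.tcp_to_grasp behind it (r.tcp_to_grasp is the distance from the TCP to the grasp point, in mm); z points along the fingers, y is the line along which they close (so a half turn about z gives the same grasp; the last joint's range is limited). The gripper opens to 88 mm and grips with 3 to 60 N. Pads are 18 mm wide; open, the fingers measure 123 mm over their backs; the gripper's body (75 mm by 187 mm) begins 45 mm behind the grasp point.
Start: joints at [-72.72, 39.483, -11.15, 89.685, 9.013, 51.709, -12.324], TCP at [165.361, 602.751, 238.743] pointing down, gripper open.
Joint ranges: [-172.22, 172.22], [-26.19, 119.32], [-84.43, 86.54], [7.71, 146.69], [-57.33, 237.33], [2.42, 119.75], [-152.13, 152.13]. Speed limits (degrees/s): [147.25, 147.25, 180, 180, 180, 180, 180].

### API

Orientations are given as a 3x3 rotation matrix whose columns are the frame's x, y, z axes.
In Python, from station import r gives the robot as it stands. Calls block until the motion is done:
- r.move_ptp(position, orientation): joint-space move of the TCP to a pose.
- r.line_to(position, orientation=None, speed=150, threshold=None): straight line of the TCP; orientation=None keeps the orientation; speed is the mean speed in mm/s. With threshold (N) it stops when the force on the tool has changed by that much, and returns True; else False.
- r.movej(angles): joint-space move.
- r.grip(opening, grip_force=None): finger opening in mm; grip_force is the grip in N (None keeps the last); returns when the fingers have stopped.
- r.dwell(seconds).
- r.ik(position, orientation): joint angles nearest the present ones, or None.
- r.sense(): the state.
- r.grab_frame(name): name is "scene" or "side" or "wrist"; returns (picture, depth): 384x512x3 uint8, blue, green, red; 384x512 float32, mm along the optical axis (not along the pixel's ray), 0 where there is no reading.
- r.camera_params(name): a dict with "intrinsics" (3x3 intrinsics, pixels), "R" (3x3) and "t" (3): a world point X has camera coordinates R X + t; the wrist camera has in their place "tool_from_camera" (4x4, takes a point from camera to tool coordinates, whose origin is the TCP and whose axes are the flange's). Camera axes: x right, y down, z forward; pixel columns grow to the right and rows downward; lengths in mm; the calibration is good to about 2 mm. A picture is of the moment at which its call begins: read the wrist's pose just before it. camera_params takes no time and is no camera call.
A pose or a line that the arm cannot do raises r.PlanningError and nothing moves.
- r.finish_job(): hands the job in; it is judged then, once.
The state is a dict: "time": time; "qpos": joint angles; "qvel": joint speeds; "joint_efforts": joint torques, N m; "ee_pos": TCP position; "eef_rot": TCP orientation; "force": force on the tool from outside, world axes, zero at the start; "wrist_torque": the same for the moment, N m; "finger_gap": finger opening in mm; "grasp_force": force on a finger pad.
Only numpy, scipy, OpenCV 4.12 (cv2) and the standard library are available. Lean on these libraries where they do the work, as an engineer would, in place of code of your own. Each camera call takes 0.05 s, during which the arm holds its last target. There are 200 camera calls.

### The job

Check the long brake lever (the one with the ball end) on its handlebar stand: with the backs (outside) of the fingers, press it gently in towards the bar until it comes up against its stop and hold it there for about a second, without touching the rubber grip of the bar or reaching into the gap between. Then ease it all the way back out under the fingers, not letting it snap, and move clear; leave the short lever and the loose things on the bench alone.

Things in the scene. Friction and masses are not known exactly. Their poses are not given: they have to be found in the camera images.
- long_holder: Grey bench stand, bolted down (plate 110 x 130 mm), holding a level handlebar end with the 145 mm lever, bar axis 140 mm above the bench. Origin: bench level under the bar's middle; y along the bar towards the lever's pivot, z up, x the way the lever is pressed. Lever bracket: y 62 to 88, x down to -48, z 127 to 153 mm.
- long_grip: Black rubber grip of that bar, which the lever is squeezed towards: 30 mm diameter (36 mm collar at the open end), y from -116 to +56 mm, axis 140 mm above the bench. Same origin and axes as long_holder.
- long_pivot (a point): Pivot (vertical axis) of the 145 mm lever, at x -40, y +75, z 140 mm in the holder's frame, at the blade's mid height; axes as the holder's.
- long_press (a point): Point on the 145 mm lever's outer face (away from the bar), 100 mm along the blade from the pivot, at mid height; moves and turns with the lever, axes as the holder's at joint 0.
- long_lever (a joint): 145 mm aluminium lever, blade 10 thick, 14 mm high, 18 mm ball at its tip. 0 rad: at rest, blade from pivot to holder's -y, splayed 0.25 rad to -x. Grows as pressed; solid stop at 0.31 (12 to 18 mm of air to the grip, 8 at the ball). Spring 0.3 Nm at rest, 0.8 at the stop (3 to 8 N at 100 mm from the pivot); let go, it snaps out at over 5 rad/s.
- short_holder: Grey bench stand, bolted down (plate 110 x 130 mm), holding a level handlebar end with the 90 mm lever, bar axis 140 mm above the bench. Origin: bench level under the bar's middle; y along the bar towards the lever's pivot, z up, x the way the lever is pressed. Lever bracket: y 62 to 88, x down to -48, z 127 to 153 mm.
- short_grip: Black rubber grip of that bar, which the lever is squeezed towards: 30 mm diameter (36 mm collar at the open end), y from -116 to +56 mm, axis 140 mm above the bench. Same origin and axes as short_holder.
- short_pivot (a point): Pivot (vertical axis) of the 90 mm lever, at x -40, y +75, z 140 mm in the holder's frame, at the blade's mid height; axes as the holder's.
- short_press (a point): Point on the 90 mm lever's outer face (away from the bar), 70 mm along the blade from the pivot, at mid height; moves and turns with the lever, axes as the holder's at joint 0.
- short_lever (a joint): 90 mm aluminium lever, blade 10 thick, 14 mm high. 0 rad: at rest, blade from pivot to holder's -y, splayed 0.25 rad to -x. Grows as pressed; solid stop at 0.31 (14 to 18 mm of air to the grip). Spring 0.3 Nm at rest, 0.8 at the stop (3 to 8 N at 100 mm from the pivot); let go, it snaps out at over 5 rad/s.
- oil_bottle: White plastic bottle with a black cap, loose, 40 mm diameter, 110 mm high, standing on the bench. Origin: centre of its underside. Bystander.
- spanner: Steel spanner lying on the bench, loose, 160 mm long. Origin under its middle, x along it. Bystander.
- bush: Brass bush, loose, ring 42 mm outside, 25 mm high, standing flat. Origin: centre of its underside. Bystander.

How it is judged (in metres and radians):
On the way:
1. the fingers hold the long lever in against its stop for half a second (value of joint long_lever above 0.285 rad and contact force between the fingers and long_holder above 3 N), for 0.5 s.
At the end, for the whole second after the job is handed in: After the long lever has been held at its stop (within 0.025 rad of 0.31) for 0.5 s, it is back out at rest (below 0.02 rad), the short lever is at rest (below 0.02 rad) and every loose thing is within 20 mm of where it stood (value of joint each of long_lever, short_lever below 0.02 rad and distance of each of oil_bottle, spanner, bush from where it was at the start of the episode below 0.02 m); the robot touches nothing.
It fails at once if the rubber grip of the long lever's bar is touched with more than 1 N (fingers in the gap, or squeezing lever and bar together) (contact force between any of the arm, the fingers and long_grip above 1 N).
It fails at once if the long lever is forced with more than 45 N (contact force between anything else and long_holder above 45 N).
It fails at once if the long lever snaps back (faster than 3 rad/s) (velocity of joint long_lever below -3 rad/s).
It fails at once if the short lever is pressed (over 0.05 rad) (value of joint short_lever above 0.05 rad).
It fails at once if a loose thing is lifted or shifted by more than 20 mm (distance of any of oil_bottle, spanner, bush from where it was at the start of the episode above 0.02 m).
It also fails if it takes over 42 s, if anything falls off the work surface, if the arm or the gripper's body presses on something with over 40 N, if the wrist force passes 120 N, or if a joint passes its speed limit or range.

## Working session

There is one attempt and no reset: what is moved stays moved. The work goes in short steps, each a Python script; the robot and the scene stay as the last script left them, time stands still between calls to the robot, and variables do not carry over. Pictures are saved under pics/ and viewed, at most 10 in all, crops included, and the job is handed in when it is done.

```bash
ls; mkdir -p pics; python3 - <<'E'
from station import r
import cv2,numpy as np
for n in("scene","side"):
    p,d=r.grab_frame(n); cv2.imwrite(f"pics/{n}0.png",p); np.save(f"pics/{n}0.npy",d)
    c=r.camera_params(n); print(n,c["intrinsics"].tolist(),(-c["R"].T@c["t"]).round(),c["R"].round(3).tolist())
s=r.sense(); print(s["time"],s["ee_pos"],s["eef_rot"],s["force"],s["finger_gap"],r.tcp_to_grasp)
E
```

```text
pics
scene [[437.3087425526286, 0.0, 254.35780283508242], [0.0, 437.3087425526286, 184.27412688258622], [0.0, 0.0, 1.0]] [1057.  212.  878.] [[-0.302, 0.953, -0.011], [0.775, 0.239, -0.585], [-0.555, -0.186, -0.811]]
side [[466.67108957483737, 0.0, 250.0472476369815], [0.0, 466.67108957483737, 201.60311838565133], [0.0, 0.0, 1.0]] [ 504. -793.  970.] [[0.999, -0.043, 0.014], [-0.022, -0.73, -0.683], [0.039, 0.682, -0.73]]
0.1 [165.28784736 602.18988738 238.03062717] [[-9.64367052e-01  2.64567752e-01 -3.05114972e-04]
 [ 2.64567907e-01  9.64365870e-01 -1.51361766e-03]
 [-1.06211956e-04 -1.54040663e-03 -9.99998808e-01]] [0.85255508 0.18888925 0.78812518] 88.15550605601548 18.700000000000003
```

View pics/scene0.png

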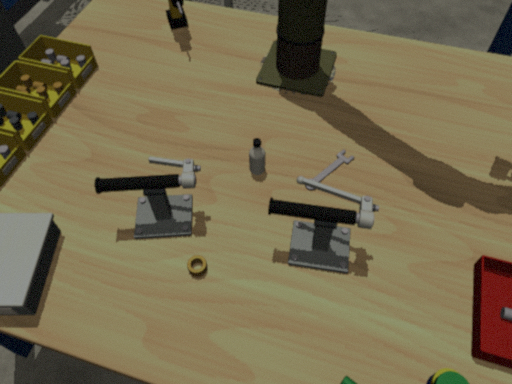

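View pics/side0.png

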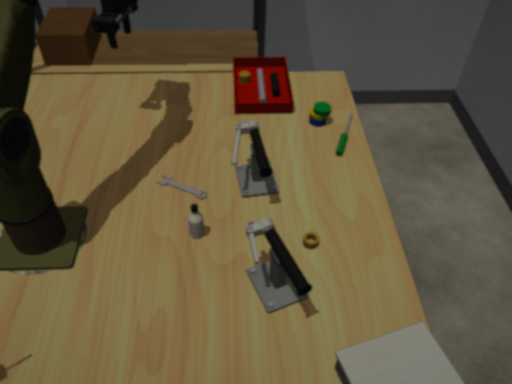

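The scene view shows the long lever on the right: grip from (270,208) to (357,215), ball at (302,182), bracket at (367,210). In the side view the bar runs from (265,172) to (248,127) and the ball is near (235,161). The bottle is at (257,158) and the spanner at (330,170) in the scene view.

```bash
cat > h.py <<'E'
from station import r
import cv2,numpy as np
def cloud(n,d):
    c=r.camera_params(n);K=c["intrinsics"];v,u=np.indices(d.shape)
    P=np.stack([(u-K[0,2])*d/K[0,0],(v-K[1,2])*d/K[1,1],d],-1)
    return (P-c["t"])@c["R"]
def tri(us,us2):
    A=[];
    for n,(u,v) in(("scene",us),("side",us2)):
        c=r.camera_params(n);P=c["intrinsics"]@np.c_[c["R"],c["t"]]
        A+=[u*P[2]-P[0],v*P[2]-P[1]]
    X=np.linalg.svd(np.array(A)/np.linalg.norm(A,axis=1)[:,None])[2][-1];return X[:3]/X[3]
E
python3 - <<'E'
from h import *
for n,(x,y,w,h) in dict(scene=(255,160,140,110),side=(215,100,80,100)).items():
    p=cv2.imread(f"pics/{n}0.png")[y:y+h,x:x+w]; p=cv2.convertScaleAbs(p,alpha=1.6,beta=20)
    f=5.5; cv2.imwrite(f"pics/{n}c.png",cv2.resize(p,None,fx=f,fy=f,interpolation=cv2.INTER_CUBIC))
    C=cloud(n,np.load(f"pics/{n}0.npy"))[y:y+h,x:x+w].reshape(-1,3)
    C=C[(C[:,2]>110)&(C[:,2]<175)]; print(n,len(C)); print(C[::max(1,len(C)//40)].round().astype(int).tolist())
    D=cloud(n,np.load(f"pics/{n}0.npy"))
E
```

```text
scene 2469
[[508, 127, 146], [514, 156, 147], [519, 165, 147], [523, 175, 146], [523, 186, 140], [524, 199, 136], [522, 245, 146], [522, 276, 152], [533, 270, 159], [531, 242, 135], [536, 272, 152], [596, 97, 153], [596, 106, 154], [600, 97, 152], [545, 279, 154], [574, 187, 151], [590, 147, 153], [607, 92, 149], [574, 207, 154], [597, 137, 152], [545, 261, 131], [590, 167, 152], [554, 284, 152], [584, 195, 152], [604, 115, 141], [577, 231, 155], [598, 153, 147], [570, 268, 159], [586, 210, 151], [598, 164, 144], [572, 276, 158], [580, 246, 152], [587, 228, 150], [589, 223, 147], [590, 225, 146], [587, 230, 140], [589, 232, 140], [587, 236, 135], [586, 253, 138], [597, 188, 117], [586, 280, 141]]
side 939
[[563, 281, 160], [574, 274, 158], [583, 280, 150], [583, 273, 152], [582, 265, 155], [583, 267, 149], [580, 263, 149], [576, 253, 154], [573, 244, 157], [570, 243, 154], [570, 238, 154], [570, 233, 155], [570, 232, 152], [525, 232, 146], [574, 216, 155], [525, 218, 147], [579, 206, 152], [563, 209, 143], [587, 191, 154], [568, 192, 146], [583, 174, 157], [518, 180, 147], [566, 201, 124], [580, 164, 152], [590, 156, 155], [518, 156, 150], [571, 156, 145], [583, 138, 157], [597, 141, 150], [520, 150, 137], [591, 123, 156], [515, 126, 149], [580, 115, 153], [595, 107, 156], [512, 124, 136], [599, 98, 154], [598, 85, 159], [599, 85, 152], [591, 87, 143], [584, 86, 137], [581, 81, 134]]
```

View pics/scenec.png

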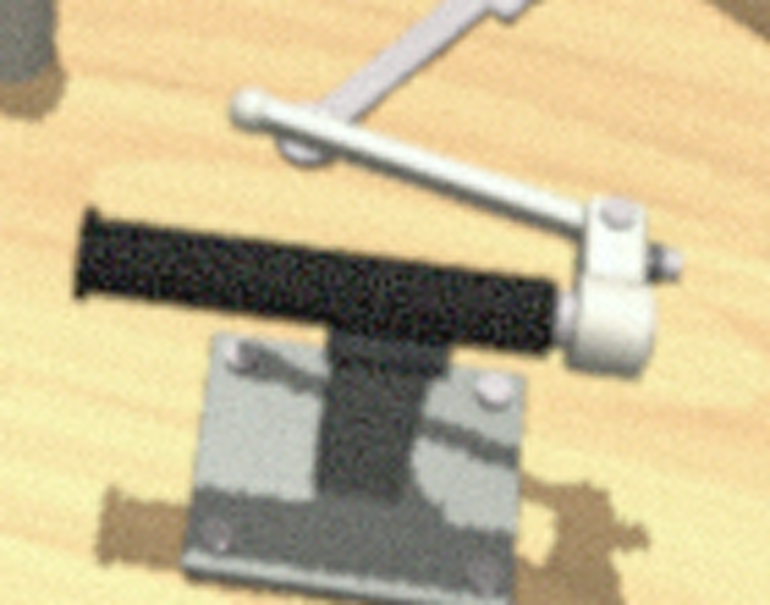

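View pics/sidec.png

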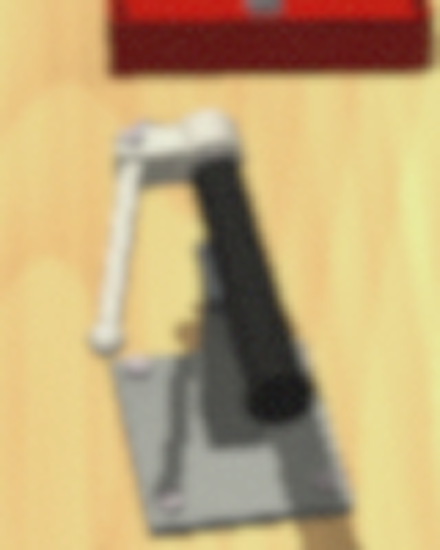

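```bash
cat >> h.py <<'E'
def rz(a): return np.array([[np.cos(a),-np.sin(a),0],[np.sin(a),np.cos(a),0],[0,0,1]])
E
python3 - <<'E'
from h import *
S=lambda u,v:(u/5.5+254.6,v/5.5+159.6); D=lambda u,v:(u/5.5+214.6,v/5.5+99.6)
bolt=tri(S(618,210),D(137,134)); ball=tri(S(248,107),D(102,340)); print("bolt",bolt,"ball",ball)
# model fit: holder x,y,yaw using bar cloud + bolt + ball
from scipy.optimize import least_squares
bars=[]
for n in("scene","side"):
    d=np.load(f"pics/{n}0.npy"); p=cv2.imread(f"pics/{n}0.png"); C=cloud(n,d)
    m=(C[...,2]>125)&(C[...,2]<170)&(C[...,0]>540)&(C[...,0]<640)&(C[...,1]>80)&(C[...,1]<255)&(p.max(-1)<70)
    B=C[m]; bars.append(B); print(n,len(B),B.min(0).round(),B.max(0).round())
B=np.vstack(bars)
def f(q):
    a=rz(q[2]);l=(B-[q[0],q[1],0])@a; e=np.hypot(l[:,0],l[:,2]-140-q[3])-15
    pb=a@[-40,75,0]+[q[0],q[1],0]
    return np.r_[e*.1,(bolt-pb)[:2]]
s=least_squares(f,[578,190,.1,0],loss="soft_l1");q=s.x;print("pose",q[:2],np.degrees(q[2]),"dz",q[3])
a=rz(q[2]);
l=lambda X:(X-[q[0],q[1],0])@a
print("bolt",l(bolt),"ball",l(ball),"bar y",(l(B)[:,1]).min())
pv=l(bolt)-l(ball);print("splay",np.arctan2(pv[0],pv[1]), np.hypot(*pv[:2]))
print("bottle",tri((257,143),(194.5,209)))
for sg in(1,-1):
    R=np.c_[np.r_[0,0,0],np.r_[0,0,0],[0,0,-1]]*1.;y=sg*rz(q[2]-.10)[:,0];R[:,1]=y;R[:,0]=np.cross(y,[0,0,-1])
    for o in(-125,-60):print(sg,r.ik(a@[o,-22,0]+[q[0],q[1],123],R))
E
```

```text
bolt [529.35607521 269.73071099 155.88180944] ball [510.72677624 129.14695724 140.18110952]
scene 1257 [563.  87. 125.] [611. 255. 158.]
side 513 [554.  81. 125.] [610. 255. 160.]
pose [578.68636884 200.65065546] 7.602394897312165 dz -0.6805780306123382
bolt [-39.75754002  74.99913302 155.88180944] ball [-76.82201207 -61.88427544 140.18110952] bar y -120.72153363354619
splay 0.26443313039292854 141.81270253278356
bottle [406.76199763   2.28990131  96.37008582]
1 [-25.56723957  40.7628744    0.96935798 119.67455545  -1.8892107
  19.57645806 -21.18010561]
1 [-23.55227779  43.61470791   1.04019568 108.98379441  -1.55850233
  27.41487713 -19.5427768 ]
-1 [ -2.2176076   44.81000104 -37.54798826 118.47937528  50.25429923
  33.95865778 106.12380361]
-1 [  0.4643294   48.74082728 -40.75514016 107.70060205  47.15802019
  42.01315265 114.02505728]
```

The fit agrees with the stated dimensions: bolt at (-40, 75), splay 0.26 rad and ball at 142 mm. Next I close the gripper and approach outside the lever.

```bash
cat >> h.py <<'E'
O=np.array([578.7,200.65,0]);YAW=np.radians(7.6);A=rz(YAW)
y_=rz(YAW-.10)[:,0];R0=np.c_[np.cross(y_,[0,0,-1]),y_,[0,0,-1]]
def W(x,y,z): return O+A@np.array([x,y,z],float)
def loc(): return (A.T@(r.sense()["ee_pos"]-O)).round(1)
E
python3 - <<'E'
from h import *
r.grip(0,10)
r.move_ptp(W(-120,-22,240),R0)
r.line_to(W(-120,-22,124),speed=100)
s=r.sense();print(s["time"],loc(),s["force"],s["finger_gap"])
p,_=r.grab_frame("side");cv2.imwrite("pics/s2.png",cv2.resize(p[60:220,150:320],None,fx=3.5,fy=3.5))
p,_=r.grab_frame("wrist");cv2.imwrite("pics/w2.png",p)
E
```

```text
4.625 [-119.6  -21.9  124.5] [-0.4674941   0.61819067 -0.44741561] 0.6846683462584433
```

View pics/s2.png

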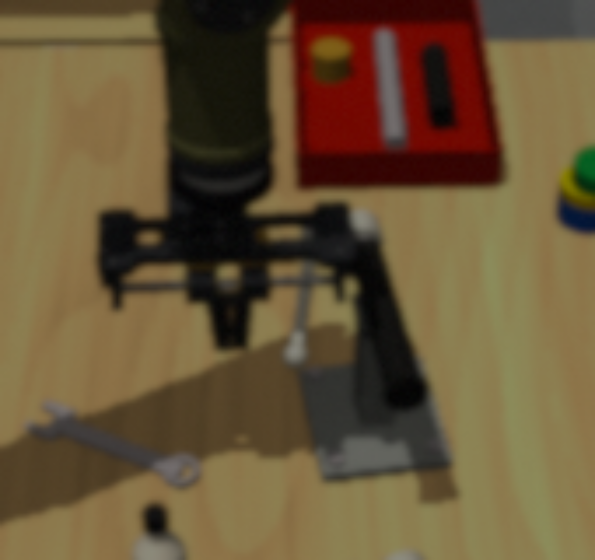

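View pics/w2.png

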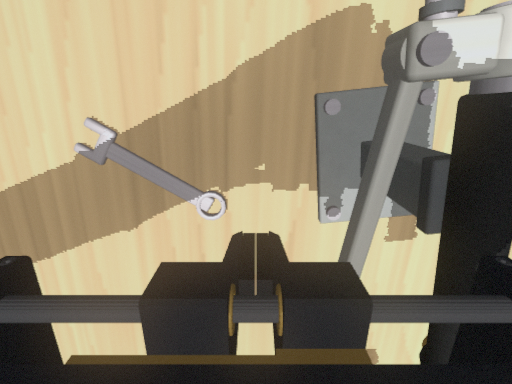

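The fingers are closed and standing clear outside the lever (tips at side-crop (230,345), ball at (295,355)), well above the spanner. Now I'll press slowly.

```bash
python3 - <<'E'
from h import *
r.grip(0,40)
r.line_to(W(-98,-22,124),speed=60)
f0=r.sense()["force"]
F=lambda:((r.sense()["force"]-f0)@A).round(1)
print(loc(),f0)
print("hit",r.line_to(W(-72,-22,124),speed=12,threshold=14),loc(),F(),r.sense()["time"])
print("hit",r.line_to(W(-48,-22,124),speed=10,threshold=9),loc(),F(),r.sense()["time"])
for i in range(3): r.dwell(.1);print(loc(),F())
p,_=r.grab_frame("wrist");cv2.imwrite("pics/w3.png",p)
E
```

```text
[-98.1 -22.1 123.9] [-0.3909046   0.36882714  0.08877825]
hit False [-73.5 -23.3 123.6] [-5.2 -4.4  1.3] 7.775
hit True [-59.5 -24.8 122.8] [-7.6 -0.4  7.1] 9.5833
[-60.5 -24.7 122.6] [-6.9 -0.6  6.6]
[-60.7 -24.7 122.6] [-7.6 -0.3  7.2]
[-60.7 -24.7 122.6] [-8.2 -0.   7.9]
```

View pics/w3.png

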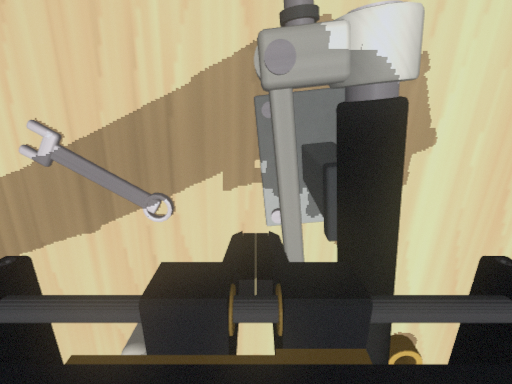

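The lever is now slightly past parallel with the bar (lever edge (271,90)→(283,262), grip left edge vertical at 338). It must be near its stop with about 8 N on it. I'll creep on in small steps, watch for the stiffness jump that marks the stop, then hold.

```bash
python3 - <<'E'
from h import *
f0=np.array([-.4,.37,.1]);F=lambda:((r.sense()["force"]-f0)@A).round(1)
x=-60.7
for i in range(8):
    x+=1.0; hit=r.line_to(W(x,-24.5,123.5),speed=6,threshold=12);r.dwell(.1);f=F();print(round(x,1),loc(),f,hit,r.sense()["time"])
    if hit or f[0]<-17: break
E
```

```text
-59.7 [-62.5 -24.6 122.9] [-8.  -1.2  1.9] False 10.4667
-58.7 [-61.5 -24.6 122.9] [-6.6 -1.6  2.2] False 10.8833
-57.7 [-60.6 -24.7 122.9] [-8.6 -1.6  1.5] False 11.3
-56.7 [-59.7 -24.7 122.9] [-7.6 -2.4  1.6] False 11.7167
-55.7 [-58.8 -24.8 122.9] [-8.  -1.6  2.8] False 12.1333
-54.7 [-57.9 -24.8 122.9] [-7.9 -0.7  2.9] False 12.55
-53.7 [-56.9 -24.8 122.9] [-7.8 -1.6  2.6] False 12.9667
-52.7 [-56.5 -24.8 122.9] [-8.9 -2.2  4. ] False 13.3833
```

The last 1 mm step moved the tool only 0.4 mm, so the stop is at about -56.6, as predicted. I'll load it a little more and hold.

```bash
python3 - <<'E'
from h import *
f0=np.array([-.4,.37,.1]);F=lambda:((r.sense()["force"]-f0)@A).round(1)
x=-52.7
for i in range(4):
    x+=1.0; r.line_to(W(x,-24.5,123.5),speed=6,threshold=10);r.dwell(.1);f=F();print(x,loc(),f,r.sense()["time"])
    if f[0]<-14: break
for i in range(3): r.dwell(.4);print(loc(),F(),r.sense()["time"])
p,_=r.grab_frame("wrist");cv2.imwrite("pics/w4.png",p)
E
```

```text
-51.7 [-56.4 -24.8 122.8] [-11.2  -2.6   5.5] 13.8
-50.7 [-56.3 -24.8 122.8] [-13.5  -2.3   6.5] 14.2167
-49.7 [-56.3 -24.8 122.8] [-15.7  -1.8   8.1] 14.6333
[-56.3 -24.8 122.8] [-14.5  -1.4   7. ] 15.0333
[-56.3 -24.8 122.8] [-14.1  -1.9   8.7] 15.4333
[-56.3 -24.8 122.8] [-14.5  -2.    8.8] 15.8333
```

View pics/w4.png

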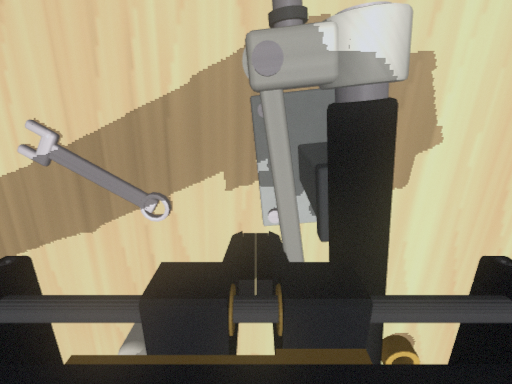

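The stop is firm: 3 mm more command gave only 0.2 mm of motion while the force rose to about 14 N, and it was held for over a second. The lever leans in toward the grip with air between them. Now I'll ease it out.

```bash
python3 - <<'E'
from h import *
f0=np.array([-.4,.37,.1]);F=lambda:((r.sense()["force"]-f0)@A).round(1)
for x in(-75,-100): r.line_to(W(x,-24,124),speed=12);print(loc(),F(),r.sense()["time"])
r.line_to(W(-125,-24,124),speed=50);r.line_to(W(-125,-24,240),speed=100)
r.dwell(.3);print(loc(),F(),r.sense()["time"])
p,_=r.grab_frame("scene");cv2.imwrite("pics/end.png",p)
E
```

```text
[-74.8 -23.6 124.1] [-3.3  2.8 -1.4] 18.1417
[-100.  -24.  124.] [ 0.2 -0.5  1.1] 20.375
[-125.1  -24.   239.7] [ 0.5 -0.8 -0.6] 22.6333
```

View pics/end.png

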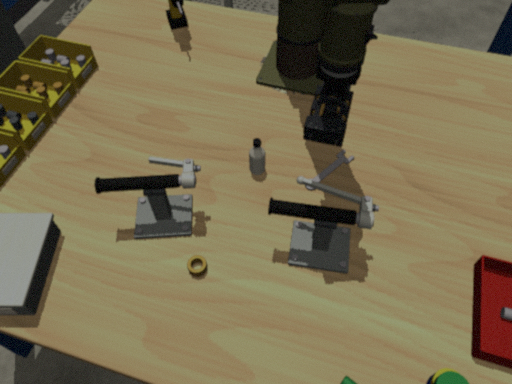

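The ball is back at (302,182) as at the start. The bottle, bush, spanner and short lever are unmoved, and the robot is clear.

```bash
python3 -c "
from station import r
print(r.finish_job())"
```

```text
the job is handed in; nothing more can be done
None
```

I pressed the long lever to its stop, held it there for over a second at about 14 N, eased it back out to rest and moved clear. The final picture shows the short lever and loose things unmoved. The job is handed in, but no verdict was returned.

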